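Lay the measuring cylinder down in the drying rest

ROBOT

A 6-joint arm with a two-finger parallel gripper is mounted at the origin on the work surface. World frame = base frame: x ahead of the robot, y to its left, z up, the work surface at z = 0. Lengths are in mm, angles in degrees, forces in N, time in s.
With the tool pointing down it reaches from about 300 to 850 mm from the base axis. Payload 4.2 kg.
Tool frame: the origin (TCP) lies between the finger pads; the fingertips stand 25 mm ahead of it and the grasp point (between the pads) lies 6 mm ahead of it; x points along the fingers, y is the direction in which the jaws open and shut, and the axes are right-handed (so a half turn about x gives the same grasp; the last joint's range is limited). The gripper opens to 91 mm and grips with 3 to 60 N. Pads are 32 mm wide; open, the fingers measure 118 mm over their backs; the gripper's body (76 mm by 178 mm) begins 60 mm behind the grasp point.
Start: joints at [69.557, 18.312, 89.639, -0, 72.044, -1.146], TCP at [190.021, 542.708, 238.976] pointing down, gripper open.
Joint ranges: [-177.97, 177.97], [-48.28, 115.42], [12.27, 149.76], [-77.06, 257.06], [2.81, 150.46], [-146.56, 146.56]. Speed limits (degrees/s): [147.25, 147.25, 180, 180, 180, 180].

INTERFACE

Orientations are given as [roll, pitch, yaw] about the fixed x, y, z axes, in that order (R = Rz(yaw) Ry(pitch) Rx(roll)).
In Python, from workcell import env gives the robot as it stands.
- The arm moves only by the tool jog_arm, never from a script. Its argument "plan" is one flat list of numbers, 4 for each row, row after row: the shift along the tool's x, y, z in cm, then the turn about the tool's x in units of 6 degrees (1.0 is 6 degrees). In form: [tx, ty, tz, turn, tx, ty, tz, turn, ...]. A call has 1 to 12 rows; each row shifts and turns the commanded pose from where the row before left it, along the tool's axes as they then stand; what a row does not reach is not made up. A row lasts 1/12 s, in which the tool goes at most 41.7 mm and 7.16 degrees, less where a joint would pass 70% of its speed; a pose out of reach is approached as far as the arm can. A call with a gripper value outside its range is refused whole. "claw" is the finger opening in cm, from 0 to 9.12, set as the call begins (left out, the last holds). The fingers move at their own pace and stop on an object; "newtons" is the grip in N (left out, the last holds). Time passes only in rows, so rows that do not move let the fingers close. It gives the time, the measured TCP pose, the force and the opening at its end, in the units of the state.
- env.state(): the state, without advancing time (a new reading comes with each control period).
- env.grab_frame(name): name is "side" or "top" or "wrist"; returns the picture (384x512x3 uint8, red, green, blue); there is no depth.
- env.calibration(name): a dict with "vertical_fov" (degrees; the focal length in pixels is half the picture's height over the tangent of half this angle, whatever the lens; pixels are square), "cx", "cy" (the principal point, pixels), "k1" (the pictures are not rectified: a ray, as slopes to the right and down, at radius r is drawn at 1 + k1 r^2 times it, then the intrinsics apply), "origin" and "orientation" of the camera in the world; the wrist camera has in their place "T_tool_cam" (4x4, takes a point from camera to tool coordinates, whose origin is the TCP and whose axes are the tool frame's). Camera axes: x right, y down, z forward; pixel columns grow to the right and rows downward; lengths in mm; the calibration is good to about 2 mm. A picture is of the moment at which its call begins: read the wrist's pose just before it. calibration takes no time and is no camera call.
- env.job_done(): hands the job in, once; it reports no verdict.
The state is a dict: "time_s": time; "qpos": joint angles; "qvel": joint speeds; "effort": joint torques, N m; "ee_pos": TCP position; "ee_rot": TCP orientation; "force": force on the tool from outside, world axes, zero at the start; "torque": the same for the moment, N m; "gripper_width": finger opening in mm.
Only numpy, scipy, OpenCV 4.12 (cv2) and the standard library are available. Lean on these libraries where they do the work, as an engineer would, in place of code of your own. Each camera call takes 0.05 s, during which the arm holds its last target.

TASK

Lay the measuring cylinder with the blue stopper down on its side in the drying rest: tip it over the steel stop strip at its foot, so that its tube comes to lie on the yellow pad opposite and its foot stays at the strip. Let it down gently with your fingers all the way, never letting it drop, and do not squeeze, lift or carry it. Leave the orange-stoppered cylinder standing, leave everything else where it is, and finish with the hand clear.

Things in the scene. Friction and masses are not known exactly. Their poses are not given: they have to be found in the camera images.
- rest: Steel drying rest with two lanes, fixed to the bench. Origin: on the bench, middle of the stop strip's face where the cylinders' feet stand. y: horizontal, the way a cylinder is tipped, from strip to pads; x: along the strip; z up. Strip: 290 mm along x, 10 mm high, y = 0 to 10 mm. Bars 8 mm high at x = -140, 0, 140 mm join it to the pad bar. Nothing of it lies beyond y = 162 mm.
- pad_a (a point): Centre of the top of one yellow rubber pad, 50 mm above the bench, at x = -65, y = 150 mm of the rest. Pad 84 mm long in x, 24 mm wide in y, between blue cheeks 6 mm thick that stand 24 mm above it.
- pad_b (a point): The same for the other lane's pad, at x = +65, y = 150 mm of the rest.
- cyl_blue: Measuring cylinder to lay down: white, grey rings, blue stopper; loose, 0.12 to 0.25 kg. Origin: centre of underside; z axis up the tube. 220 mm tall, tube and stopper 32 mm in diameter, closed. Foot: hexagon 70 mm across flats, 8 mm thick, one flat facing the strip and 1 to 6 mm short of it; in either lane. It overbalances at a lean of about 20 degrees; on the pad it leans about 78 from upright.
- cyl_blue_cap (a point): Centre of the top face of the blue stopper (topmost 20 mm of the cylinder), 220 mm from the underside along the axis. Once laid, this end overhangs the pad by about 45 mm.
- cyl_orange: A second cylinder of the same form and size but with an orange stopper, standing in the other lane, 130 mm away. Must stay standing. Origin: centre of its underside.
- vial: Small amber vial with white cap, 28 mm in diameter, 55 mm tall, loose, on the bench behind the cylinders' feet, between the lanes. Bystander. Origin: centre of its underside.
- flask: Conical flask, 72 mm across at the foot, 110 mm tall, loose, beyond the rest. Bystander. Origin: centre of its underside.
- reagent: Clear reagent bottle with blue cap, 76 mm in diameter, 160 mm tall, loose. Bystander. Origin: centre of its underside.
- amber: Amber reagent bottle with black cap, 68 mm in diameter, 150 mm tall, loose. Bystander. Origin: centre of its underside.
- tipbox: Green pipette-tip box, 85 x 120 x 55 mm, loose. Bystander. Origin: centre of its underside.
- beaker: Glass beaker, 66 mm in diameter, 85 mm tall, loose. Bystander. Origin: centre of its underside.
Mind the look-alikes: they are no part of the job. Leave any green look-alike of the cyl_blue alone.

How it is judged (in metres and radians):
At the end, for the whole second after the job is handed in: The blue-stoppered cylinder lies still (under 20 mm/s) in a lane of the rest, leaning 72 to 86 degrees from upright and carried by the pad, stopper end between the cheeks beyond the pad, underside of its foot within 35 mm of the stop strip's face; the orange-stoppered cylinder stands upright (angle between cyl_blue's own z axis and vertical between 1.25 and 1.5 rad and ((x of cyl_blue_cap in the frame of rest between -0.11 and -0.02 m and x of cyl_blue in the frame of rest between -0.105 and -0.025 m) or (x of cyl_blue_cap in the frame of rest between 0.02 and 0.11 m and x of cyl_blue in the frame of rest between 0.025 and 0.105 m)) and y of cyl_blue_cap in the frame of rest above 0.17 m and y of cyl_blue in the frame of rest between -0.035 and 0.02 m and contact force between cyl_blue and rest above 0.1 N and linear speed of cyl_blue below 0.02 m/s and angular speed of cyl_blue below 0.1 rad/s and angle between cyl_orange's own z axis and vertical below 0.1 rad); the robot touches nothing.
It fails at once if the blue-stoppered cylinder drops instead of being let down (turns faster than 4 rad/s) (angular speed of cyl_blue above 4 rad/s).
It fails at once if the blue-stoppered cylinder is lifted or carried off (centre of its underside above 55 mm, where tipping gives 35; over 75 mm before the strip's face; or more than 30 mm past it) (height (world z) of cyl_blue above 0.055 m or y of cyl_blue in the frame of rest below -0.075 m or y of cyl_blue in the frame of rest above 0.03 m).
It fails at once if the blue-stoppered cylinder is squeezed or shoved hard (over 20 N from the fingers) (contact force between the fingers and cyl_blue above 20 N).
It fails at once if the orange-stoppered cylinder is disturbed (moved 15 mm or leaning 0.15 rad) (distance of cyl_orange from where it was at the start of the episode above 0.015 m or angle between cyl_orange's own z axis and vertical above 0.15 rad).
It fails at once if a bystander is moved more than 20 mm or tipped (distance of any of vial, flask, reagent, amber, tipbox, beaker from where it was at the start of the episode above 0.02 m or angle between any of vial, flask, reagent, amber, tipbox, beaker's own z axis and vertical above 0.3 rad).
It also fails if it takes over 58 s, if anything falls off the work surface, if the arm or the gripper's body presses on something with over 40 N, if the wrist force passes 120 N, or if a joint passes its speed limit or range.

## Working session

There is one attempt and no reset: what is moved stays moved. The work goes in short steps, Python scripts to look and compute and a tool call to move; the robot and the scene stay as the last step left them, time stands still between calls to the robot, and variables do not carry over. Pictures are saved under pics/ and viewed, and the job is handed in when it is done.

Besides the shell and the picture viewer there is one more tool, called as a command line: name --argument value ..., lists and objects as JSON in quotes. jog_arm: Moves the arm, as the interface text tells. Its arguments: {"type":"object","properties":{"plan":{"type":"array"},"claw":{"type":"number"},"newtons":{"type":"number"}},"required":["plan"]}

```bash
mkdir -p pics; python3 - <<'E'
from workcell import env
import cv2,json
print(env.state())
for n in ["side","top","wrist"]:
    print(n,env.calibration(n))
    f=env.grab_frame(n); cv2.imwrite(f"pics/{n}0.png",cv2.cvtColor(f,cv2.COLOR_RGB2BGR))
E
```

```text
{'time_s': 0.0, 'qpos': array([ 6.95567585e+01,  1.83494913e+01,  8.97050882e+01,  7.67421739e-04,
        7.20430546e+01, -1.14717945e+00]), 'qvel': array([ 0.02478303,  0.06913469,  0.09369057,  0.02226458, -0.00509479,
        0.087223  ]), 'effort': array([-4.76628029e-04, -4.12468493e+01, -2.31972635e+01,  7.26520875e-02,
        4.56965121e-02, -1.39092663e-04]), 'ee_pos': array([189.85856536, 542.27365861, 238.15071784]), 'ee_rot': array([ -91.57535259,   89.90236327, -110.8716519 ]), 'force': array([0.13665801, 0.17102524, 0.27871687]), 'torque': array([ 0.02602786, -0.04196532,  0.00162599]), 'gripper_width': 91.43041588811724}
side {'vertical_fov': 52.94211613959064, 'cx': 257.11438359071536, 'cy': 191.7854548786497, 'k1': -0.07178876385989137, 'origin': array([ 413.85323102, -696.41176878,  942.92271914]), 'orientation': array([-1.35303642e+02,  1.83714405e-02, -1.25796355e+01])}
top {'vertical_fov': 55.691976947498446, 'cx': 250.05007212047235, 'cy': 187.37629194267132, 'k1': -0.08856351121724544, 'origin': array([ 409.66274322,   76.78990266, 1294.89273641]), 'orientation': array([-1.72004298e+02, -4.90421064e-02, -8.86350097e+01])}
wrist {'vertical_fov': 67.98494059170689, 'cx': 255.3445236469137, 'cy': 188.98827925922893, 'k1': -0.037476562151602326, 'T_tool_cam': array([[-3.33558368e-04, -2.97967974e-01,  9.54575809e-01,
        -1.46990228e+02],
       [ 9.99999943e-01, -1.42445645e-04,  3.04966987e-04,
        -8.68886628e-01],
       [ 4.51047712e-05,  9.54575857e-01,  2.97968005e-01,
        -8.56243001e+01],
       [ 0.00000000e+00,  0.00000000e+00,  0.00000000e+00,
         1.00000000e+00]])}
```

View pics/side0.png

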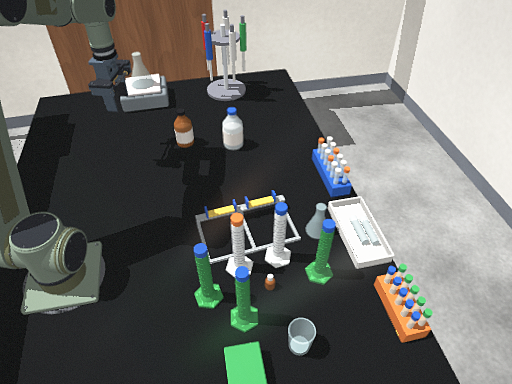

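View pics/top0.png

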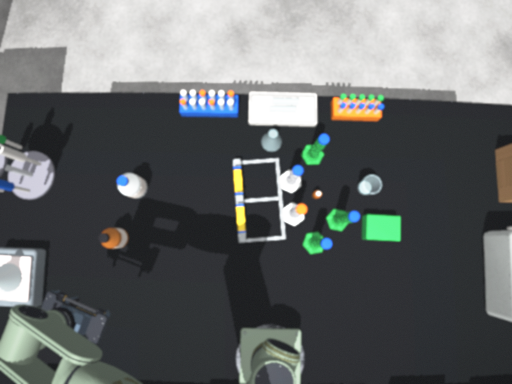

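View pics/wrist0.png

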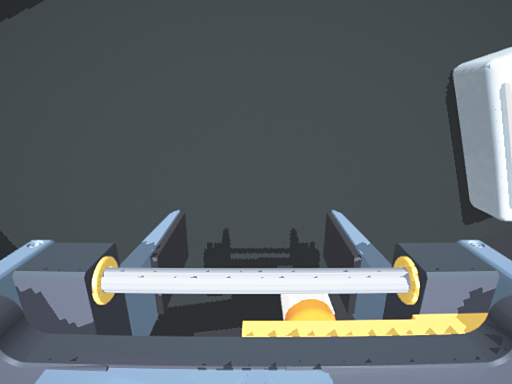

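```bash
cat > h.py <<'E'
import numpy as np, cv2
from workcell import env
from scipy.spatial.transform import Rotation as R
def cam(n,st=None):
    c=env.calibration(n); f=192/np.tan(np.radians(c['vertical_fov']/2))
    if n=='wrist':
        T=np.array(c['T_tool_cam']); Rt=R.from_euler('xyz',st['ee_rot'],degrees=True).as_matrix()
        return f,c,Rt@T[:3,:3],Rt@T[:3,3]+st['ee_pos']
    return f,c,R.from_euler('xyz',c['orientation'],degrees=True).as_matrix(),np.array(c['origin'])
def ray(n,u,v,st=None):
    f,c,Rm,o=cam(n,st)
    K=np.array([[f,0,c['cx']],[0,f,c['cy']],[0,0,1.]])
    p=cv2.undistortPoints(np.array([[[u,v]]],float),K,np.array([c['k1'],0,0,0.]))[0,0]
    d=Rm@np.array([p[0],p[1],1]); return o,d/np.linalg.norm(d)
def onz(n,u,v,z,st=None):
    o,d=ray(n,u,v,st); return o+d*(z-o[2])/d[2]
def tri(n1,p1,n2,p2):
    o1,d1=ray(n1,*p1);o2,d2=ray(n2,*p2)
    t=np.linalg.lstsq(np.stack([d1,-d2],1),o2-o1,rcond=None)[0]
    a=o1+t[0]*d1;b=o2+t[1]*d2; return (a+b)/2,np.linalg.norm(a-b)
def blobs(img,lo,hi,amin=15):
    h=cv2.cvtColor(img,cv2.COLOR_RGB2HSV); m=cv2.inRange(h,lo,hi)
    n,l,s,c=cv2.connectedComponentsWithStats(m)
    return [(c[i].round(1).tolist(),s[i].tolist()) for i in range(1,n) if s[i][4]>=amin]
E
python3 - <<'E'
import cv2
from h import *
for n in ['top','side']:
    im=cv2.cvtColor(cv2.imread(f'pics/{n}0.png'),cv2.COLOR_BGR2RGB)
    for nm,lo,hi in [('yellow',(20,120,120),(32,255,255)),('blue',(100,150,60),(125,255,255)),('orange',(5,180,150),(18,255,255)),]:
        print(n,nm,[b for b in blobs(im,lo,hi)])
im=cv2.imread('pics/top0.png');cv2.imwrite('pics/topz.png',cv2.resize(im[120:270,200:400],None,fx=4,fy=4,interpolation=2))
im=cv2.imread('pics/side0.png');cv2.imwrite('pics/sidez.png',cv2.resize(im[180:330,170:370],None,fx=4,fy=4,interpolation=2))
E
```

```text
top yellow [([353.1, 111.9], [334, 99, 46, 18, 185]), ([237.5, 180.2], [233, 170, 10, 22, 203]), ([301.0, 208.9], [297, 205, 9, 9, 59]), ([240.4, 217.9], [235, 207, 11, 23, 211])]
top blue [([211.4, 110.1], [179, 95, 60, 23, 645]), ([381.6, 106.2], [378, 103, 7, 7, 30]), ([323.5, 138.5], [318, 133, 12, 12, 119]), ([297.9, 169.1], [292, 164, 12, 11, 108]), ([121.2, 180.0], [116, 175, 12, 10, 88]), ([5.6, 185.2], [0, 180, 13, 12, 104]), ([354.0, 215.9], [348, 210, 13, 13, 129]), ([326.3, 243.1], [320, 237, 13, 13, 128])]
top orange [([352.2, 115.7], [332, 97, 50, 24, 252]), ([303.7, 206.5], [299, 203, 9, 11, 23]), ([107.7, 244.9], [103, 242, 11, 6, 31])]
side yellow [([260.3, 201.1], [249, 196, 25, 12, 144]), ([221.0, 210.5], [208, 205, 27, 12, 170])]
side blue [([208.3, 45.1], [204, 30, 9, 30, 171]), ([231.3, 110.4], [227, 107, 10, 8, 70]), ([329.8, 177.9], [312, 149, 39, 48, 634]), ([273.1, 194.2], [271, 190, 5, 12, 33]), ([246.2, 200.7], [245, 196, 4, 12, 26]), ([234.2, 204.0], [233, 199, 3, 13, 25]), ([280.9, 208.0], [274, 202, 14, 14, 140]), ([205.7, 210.2], [204, 206, 4, 12, 24]), ([328.3, 225.5], [322, 219, 14, 14, 151]), ([200.1, 250.1], [194, 243, 13, 15, 169]), ([391.2, 269.6], [387, 265, 9, 10, 63]), ([241.7, 273.8], [235, 266, 14, 16, 177]), ([396.7, 280.7], [393, 277, 8, 9, 54]), ([402.8, 291.6], [399, 288, 9, 9, 54]), ([408.8, 303.6], [405, 300, 9, 9, 58]), ([415.5, 315.6], [412, 312, 8, 9, 57])]
side orange [([237.8, 223.3], [232, 219, 11, 7, 20]), ([381.7, 293.9], [375, 281, 17, 27, 91]), ([398.8, 326.6], [387, 309, 30, 33, 149]), ([420.3, 325.6], [413, 322, 15, 7, 36]), ([425.6, 332.4], [423, 329, 8, 8, 21])]
```

View pics/topz.png

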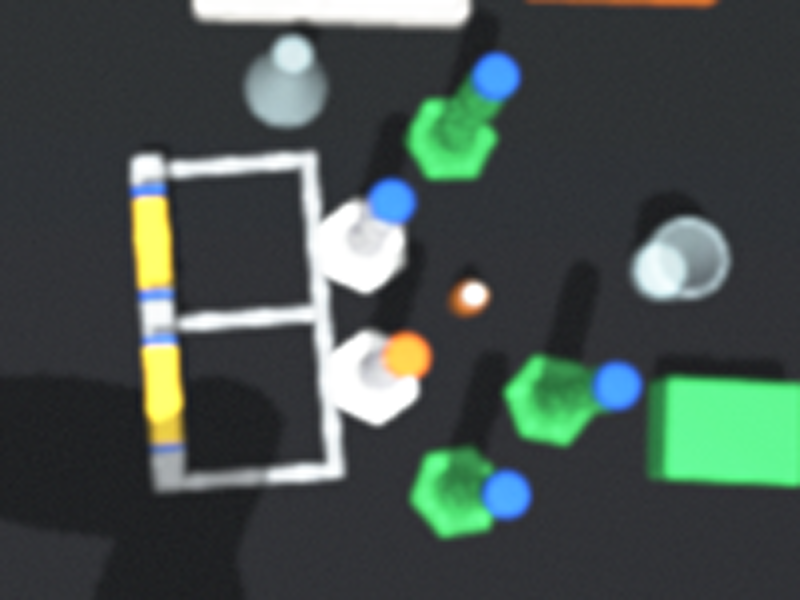

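View pics/sidez.png

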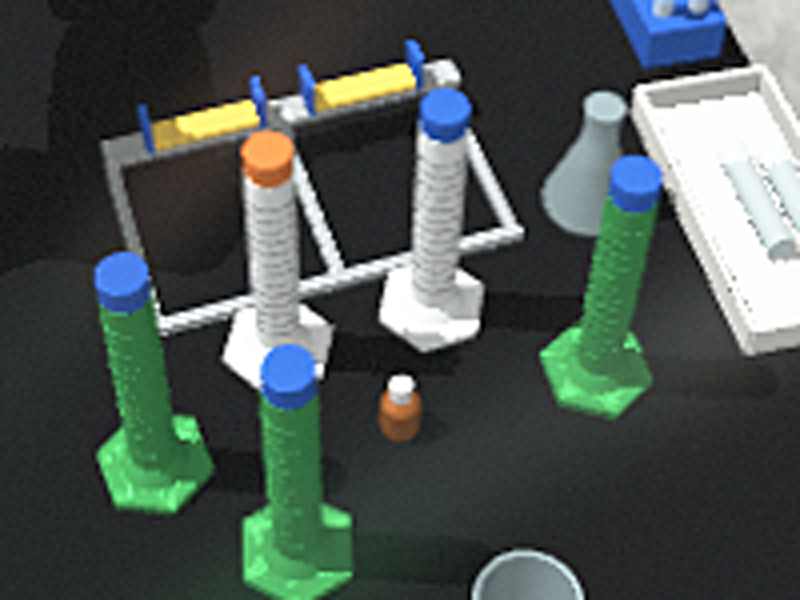

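```bash
python3 - <<'E'
from h import *
z=lambda u,v:(200+(u-1.5)/4,120+(v-1.5)/4)
s=lambda u,v:(170+(u-1.5)/4,180+(v-1.5)/4)
np.set_printoptions(precision=1,suppress=True)
print('blue cap tri',tri('top',(297.9,169.1),'side',(280.9,208.0)),onz('top',297.9,169.1,217),onz('side',280.9,208,212))
print('foot',onz('top',*z(362,246),6)); print('org foot',onz('top',*z(372,378),6), 'org cap',onz('top',*z(408,355),217))
pb=onz('top',*z(152,243),50);pa=onz('top',*z(162,396),50);print('pads',pb,pa,np.linalg.norm(pb-pa))
print('side pads',onz('side',*s(365,87),50),onz('side',*s(206,122),50))
a=onz('top',*z(318,152),10);b=onz('top',*z(346,477),10);print('strip face corners',a,b,np.linalg.norm(a-b))
a=onz('side',*s(522,234),10);b=onz('side',*s(160,333),10);print('side strip corners',a,b,np.linalg.norm(a-b))
print('pad bar far corners',onz('top',*z(131,156),40),onz('top',*z(155,491),40))
print('flask',onz('top',*z(285,90),0),'vial',tri('top',z(474,295),'side',s(401,386)))
for u,v in [(496,76),(616,386),(508,495)]: print('green cap',onz('top',*z(u,v),220))
print('reagent',onz('top',121,180,160),'amber',onz('top',105,238,150))
E
```

```text
blue cap tri (array([618.7, -63.7, 215.6]), np.float64(3.5869936596590533)) [620.3 -63.8 217. ] [617.9 -60.8 212. ]
foot [616.8 -63.5   6. ]
org foot [498.4 -73.4   6. ] org cap [501.6 -75.5 217. ]
pads [608.  123.6  50. ] [475.8 111.3  50. ] 132.75414199638743
side pads [608.3 121.5  50. ] [479.1 112.   50. ]
strip face corners [701.2 -22.5  10. ] [410.7 -50.9  10. ] 291.9463929257876
side strip corners [699.2 -17.9  10. ] [417.9 -47.3  10. ] 282.8920310763804
pad bar far corners [686.8 144.7  40. ] [395.  115.3  40. ]
flask [760.9   7.6   0. ] vial (array([ 568.9, -155.4,   54.6]), np.float64(0.6397179393070398))
green cap [ 716.7 -142.1  220. ]
green cap [ 481.6 -230.9  220. ]
green cap [ 399.7 -149.7  220. ]
reagent [583.  492.8 160. ] amber [397.5 535.4 150. ]
```

```bash
cat >> h.py <<'E'
O=np.array([557.,-33.,0]);xr=np.array([.9955,.0951,0]);yr=np.array([-.0951,.9955,0])
def rest(p): d=np.asarray(p)-O; return np.array([d@xr,d@yr,p[2]])
def tool():
    s=env.state(); M=R.from_euler('xyz',s['ee_rot'],degrees=True).as_matrix()
    Rr=np.stack([xr,yr,[0,0,1]])
    return s,Rr@M,rest(s['ee_pos'])
E
cat > st.py <<'E'
from h import *
import sys
np.set_printoptions(precision=2,suppress=True)
s,M,p=tool(); print('t',s['time_s'],'rest pos',p,'F',s['force'],'gw',s['gripper_width'],'q6',s['qpos']);print('tool axes in rest (cols):\n',M)
print('jaw yaw in rest deg',np.degrees(np.arctan2(M[1,1],M[0,1])))
if len(sys.argv)>1:
    t=np.array(eval(sys.argv[1])); print('to go tool mm',M.T@(t-p))
E
python3 st.py "[58,-40,260]"
```

```text
t 0.15 rest pos [-310.71  607.72  238.33] F [ 0.59 -0.28 -0.23] gw 91.23361715150543 q6 [69.56 18.34 89.69  0.   72.04 -1.14]
tool axes in rest (cols):
 [[-0.    0.42  0.91]
 [-0.    0.91 -0.42]
 [-1.   -0.   -0.  ]]
jaw yaw in rest deg 65.24272943789008
to go tool mm [ -21.14 -433.82  606.08]
```

jog_arm --plan '[-2.3, 0, 0, -1.03, -2.3, 0, 0, -1.03, -2.3, 0, 0, -1.03, -2.3, 0, 0, -1.03, 0, -2.7, 1.5, 0, 0, -2.7, 1.5, 0, 0, -2.7, 1.5, 0, 0, -2.7, 1.5, 0, 0, -2.7, 1.5, 0, 0, -2.7, 1.5, 0, 0, -2.7, 1.5, 0, 0, -2.7, 1.5, 0]'

```text
time_s: 1.15
ee_pos: [330.3, 337.5, 330.8]
ee_rot: [-136.6, 90.0, -131.2]
force: [0.3, 0.1, -0.9]
gripper_width: 91.3
```

jog_arm --plan '[0, -2.7, 1.5, 0, 0, -2.7, 1.5, 0, 0, -2.7, 1.5, 0, 0, -2.7, 1.5, 0, 0, -2.7, 1.5, 0, 0, -2.7, 1.5, 0, 0, -2.7, 1.5, 0, 0, -2.7, 1.5, 0, 0, -2.7, 1.5, 0, 0, -2.7, 1.5, 0, 0, -2.7, 1.5, 0, 0, -2.7, 1.5, 0]'

```text
time_s: 2.15
ee_pos: [540.2, 32.0, 330.7]
ee_rot: [154.4, 90.0, 159.8]
force: [-0.4, -0.6, 0.6]
gripper_width: 91.4
```

```bash
python3 st.py "[58,-36,300]"
```

```text
t 2.15 rest pos [-10.54  66.33 330.67] F [-0.4  -0.64  0.59] gw 91.43272733555479 q6 [  2.17  12.73  84.32   0.01  82.98 -93.24]
tool axes in rest (cols):
 [[-0.  0.  1.]
 [ 0.  1. -0.]
 [-1.  0. -0.]]
jaw yaw in rest deg 89.95334676209337
to go tool mm [  30.61 -102.29   68.65]
```

jog_arm --plan '[0, -2.5, 1.7, 0, 0, -2.5, 1.7, 0, 0, -2.5, 1.7, 0, 0, -2.5, 1.7, 0, 1.0, -0.2, 0, 0, 1, 0, 0, 0, 1, 0, 0, 0, 0, 0, 0, 0]'

```text
time_s: 2.82
ee_pos: [615.2, -60.6, 297.9]
ee_rot: [162.8, 89.7, 168.3]
force: [-0.3, 0.3, -0.3]
gripper_width: 91.1
```

```bash
python3 st.py "[58,-36,205]"; python3 - <<'E'
from h import *
for n in ['side','wrist','top']:
    f=env.grab_frame(n); cv2.imwrite(f'pics/{n}1.png',cv2.cvtColor(f,cv2.COLOR_RGB2BGR))
a=cv2.imread('pics/side1.png');cv2.imwrite('pics/side1z.png',cv2.resize(a[100:300,170:370],None,fx=3,fy=3))
E
```

```text
t 2.8167 rest pos [ 55.3  -33.01 297.92] F [-0.31  0.26 -0.25] gw 91.13092357798848 q6 [  -6.71   20.87   77.37    0.03   82.1  -102.18]
tool axes in rest (cols):
 [[-0.01 -0.    1.  ]
 [ 0.    1.    0.  ]
 [-1.    0.   -0.01]]
jaw yaw in rest deg 90.00757185583166
to go tool mm [92.9  -3.16  3.23]
```

View pics/side1z.png

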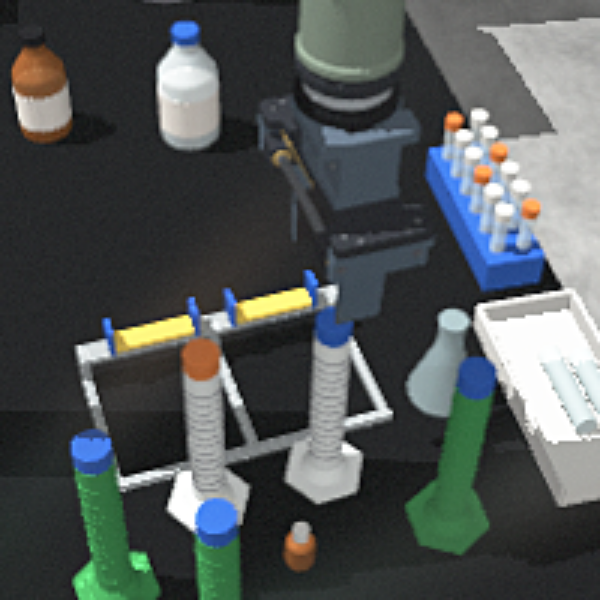

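View pics/wrist1.png

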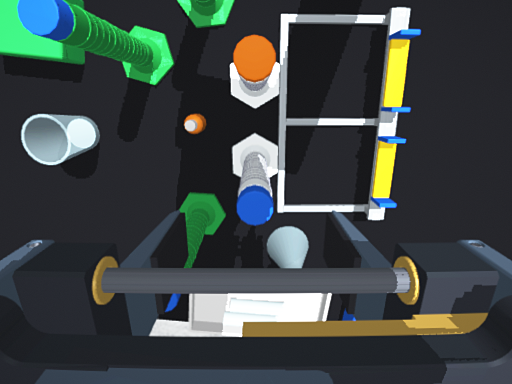

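```bash
python3 - <<'E'
from h import *
im=cv2.cvtColor(cv2.imread('pics/wrist1.png'),cv2.COLOR_BGR2RGB); s,M,p=tool()
b=blobs(im,(100,150,60),(125,255,255),100);print(b)
print('cap top',rest(onz('wrist',254.5,207,220,s)))
for (u,v),z in [((286.5,24),10),((284,205),10),((254.5,158),8),((252,88),8),((195,124),55),((396,73),50),((385,174),50)]: print((u,v),rest(onz('wrist',u,v,z,s)).round(1))
E
```

```text
[([46.3, 17.7], [18, 0, 56, 40, 1814]), ([406.3, 33.5], [389, 28, 32, 12, 230]), ([397.7, 109.1], [381, 106, 30, 7, 148]), ([392.7, 139.3], [378, 136, 29, 8, 162]), ([254.5, 205.5], [236, 186, 38, 40, 1201]), ([384.7, 202.5], [371, 197, 26, 12, 182]), ([172.4, 302.0], [165, 294, 16, 19, 164])]
cap top [ 58.28925137 -34.34499898 220.        ]
(286.5, 24) [-131.     9.4   10. ]
(284, 205) [135.3  13.6  10. ]
(254.5, 158) [ 57.5 -34.8   8. ]
(252, 88) [-46.6 -38.5   8. ]
(195, 124) [   1.4 -115.4   55. ]
(396, 73) [-65.1 151.9  50. ]
(385, 174) [ 72.4 155.   50. ]
```

jog_arm --plan '[1, -0.05, 0.1, 0, 1, -0.05, 0.1, 0, 1, -0.05, 0.1, 0, 1, 0, 0, 0, 1, 0, 0, 0, 1, 0, 0, 0, 1, 0, 0, 0, 1, 0, 0, 0, 1.2, 0, 0, 0, 0, 0, 0, 0]'

```text
time_s: 3.8
ee_pos: [618.8, -62.7, 205.9]
ee_rot: [166.4, 89.7, 171.8]
force: [-0.8, 0.4, -0.4]
gripper_width: 91.3
```

jog_arm --plan '[0, 0, 0, 0, 0, 0, 0, 0, 0, 0, 0, 0, 0, 0, 0, 0, 0, 0, 0, 0, 0, 0, 0, 0]' --claw 5.0 --newtons 5

```text
time_s: 4.3
ee_pos: [620.3, -62.9, 209.4]
ee_rot: [-9.0, 90.0, -3.6]
force: [-0.1, -0.3, 0.7]
gripper_width: 54.1
```

```bash
python3 st.py "[58,-36,205]"; python3 - <<'E'
from h import *
for n in ['side','wrist']:
    f=env.grab_frame(n); cv2.imwrite(f'pics/{n}2.png',cv2.cvtColor(f,cv2.COLOR_RGB2BGR))
a=cv2.imread('pics/side2.png');b=cv2.imread('pics/wrist2.png');cv2.imwrite('pics/2.png',np.hstack([cv2.resize(a[130:280,190:340],(384,384)),b[:,64:464]]))
E
```

```text
t 4.3 rest pos [ 60.19 -35.75 209.38] F [-0.07 -0.32  0.68] gw 54.147089042752135 q6 [  -6.85   23.72   85.64    0.     70.59 -102.27]
tool axes in rest (cols):
 [[ 0.  0.  1.]
 [-0.  1. -0.]
 [-1. -0.  0.]]
jaw yaw in rest deg 89.96877002187517
to go tool mm [ 4.37 -0.25 -2.2 ]
```

View pics/2.png

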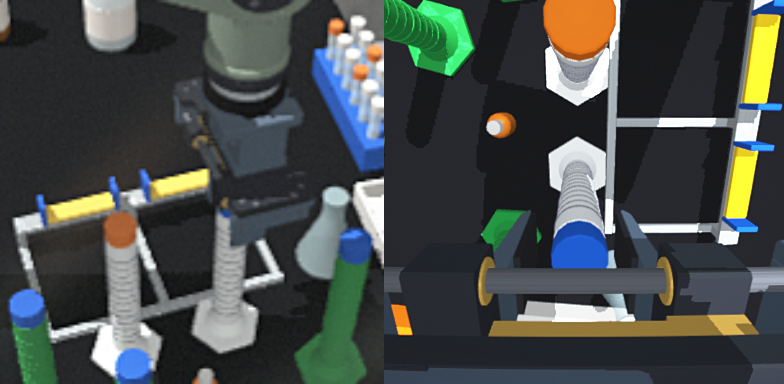

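jog_arm --plan '[0, 0.5, 0, 0, 0, 0.5, 0, 0, 0, 0.5, 0, 0, 0, 0.5, 0, 0, 0, 0.5, 0, 0, 0, 0.5, 0, 0, 0, 0.5, 0, 0, 0, 0.5, 0, 0, 0, 0.5, 0, 0, 0, 0.5, 0, 0, 0, 0, 0, 0]'

```text
time_s: 5.32
ee_pos: [615.3, -12.0, 208.9]
ee_rot: [102.0, 90.0, 107.5]
force: [-0.7, 0.3, -1.1]
gripper_width: 50.0
```

```bash
cat > look.py <<'E'
from h import *
import sys
k=sys.argv[1]
for n in ['side','wrist']:
    f=env.grab_frame(n); cv2.imwrite(f'pics/{n}{k}.png',cv2.cvtColor(f,cv2.COLOR_RGB2BGR))
a=cv2.imread(f'pics/side{k}.png');b=cv2.imread(f'pics/wrist{k}.png');cv2.imwrite(f'pics/{k}.png',np.hstack([cv2.resize(a[130:280,190:340],(384,384)),b[:,64:464]]))
E
python3 st.py; python3 look.py 3
```

```text
t 5.3167 rest pos [ 60.05  15.36 208.89] F [-0.67  0.31 -1.05] gw 49.97858312291281 q6 [ -2.2   23.05  86.8    0.03  70.16 -97.69]
tool axes in rest (cols):
 [[-0. -0.  1.]
 [ 0.  1.  0.]
 [-1.  0. -0.]]
jaw yaw in rest deg 90.0160889454127
```

View pics/3.png

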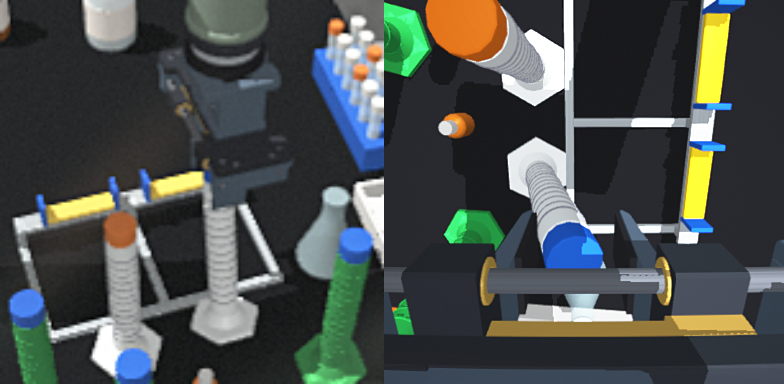

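jog_arm --plan '[0, 0.4, 0, 0, 0, 0.4, 0, 0, 0, 0.4, 0, 0, 0, 0.4, 0, 0, 0, 0.4, 0, 0, 0, 0.4, 0, 0, 0, 0.4, 0, 0, 0, 0.4, 0, 0, 0, 0.4, 0, 0, 0, 0.4, 0, 0, 0, 0.3, 0, 0, 0, 0, 0, 0]'

```text
time_s: 6.42
ee_pos: [611.3, 30.4, 208.9]
ee_rot: [83.5, 90.0, 88.9]
force: [0.1, -0.7, 0.4]
gripper_width: 49.9
```

```bash
python3 st.py; python3 look.py 4
```

```text
t 6.4167 rest pos [ 60.12  57.95 208.95] F [ 0.11 -0.71  0.45] gw 49.93861822217853 q6 [  1.76  22.75  87.28   0.02  69.97 -93.7 ]
tool axes in rest (cols):
 [[ 0.  0.  1.]
 [ 0.  1. -0.]
 [-1.  0.  0.]]
jaw yaw in rest deg 89.99882597810898
```

View pics/4.png

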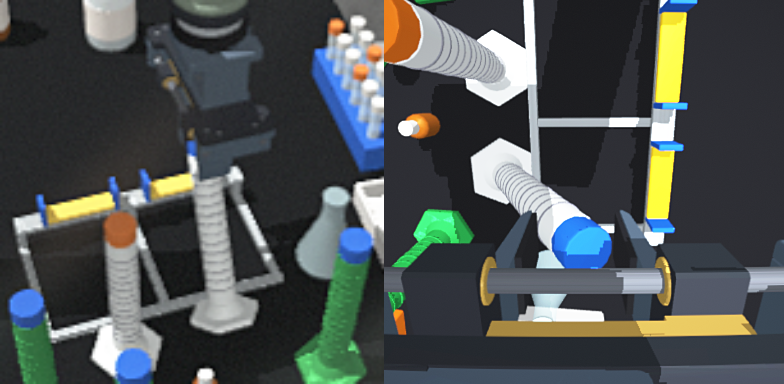

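jog_arm --plan '[0.15, 0, 0, 0, 0.15, 0.1, 0, 0, 0.15, 0.3, 0, 0, 0.15, 0.3, 0, 0, 0.15, 0.3, 0, 0, 0.15, 0.3, 0, 0, 0, 0.3, 0, 0, 0, 0.3, 0, 0, 0, 0.1, 0, 0, 0, 0, 0, 0]' --claw 5.6

```text
time_s: 7.35
ee_pos: [609.5, 50.0, 200.0]
ee_rot: [34.3, 90.0, 39.7]
force: [-0.4, 0.1, 0.3]
gripper_width: 56.0
```

```bash
python3 st.py; python3 look.py 5; python3 - <<'E'
from h import *
im=cv2.cvtColor(cv2.imread('pics/wrist5.png'),cv2.COLOR_BGR2RGB); s,M,p=tool()
for b in blobs(im,(100,150,60),(125,255,255),300): print(b,rest(onz('wrist',*b[0],203,s)))
E
```

```text
t 7.35 rest pos [ 60.17  77.68 200.03] F [-0.4   0.11  0.33] gw 56.03147825173346 q6 [  3.61  23.05  88.14   0.01  68.81 -91.84]
tool axes in rest (cols):
 [[ 0.  0.  1.]
 [ 0.  1. -0.]
 [-1.  0.  0.]]
jaw yaw in rest deg 89.99308506504353
([271.5, 242.8], [242, 215, 60, 54, 2551]) [ 51.03740973  85.98146904 203.        ]
```

View pics/5.png

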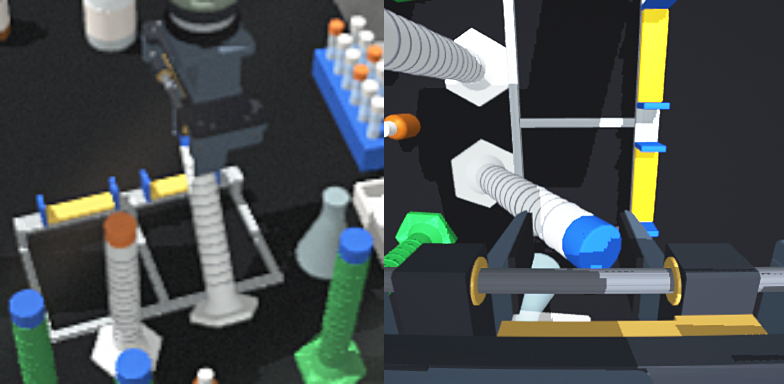

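jog_arm --plan '[0, -0.2, 0, 0, 0, -0.3, -0.1, 0, 0, -0.3, -0.2, 0, 0, -0.3, -0.2, 0, 0.1, -0.3, -0.2, 0, 0.1, -0.1, -0.2, 0, 0.1, 0, -0.2, 0, 0.1, 0, -0.1, 0, 0.1, 0, 0, 0, 0, 0, 0, 0]' --claw 9.12

```text
time_s: 8.28
ee_pos: [598.8, 33.7, 194.7]
ee_rot: [153.2, 90.0, 158.6]
force: [0.4, 0.6, 0.7]
gripper_width: 91.1
```

```bash
python3 st.py; python3 look.py 6; python3 - <<'E'
from h import *
im=cv2.cvtColor(cv2.imread('pics/wrist6.png'),cv2.COLOR_BGR2RGB); s,M,p=tool()
for b in blobs(im,(100,150,60),(125,255,255),300): print(b,rest(onz('wrist',*b[0],203,s)))
E
```

```text
t 8.2833 rest pos [ 47.97  62.4  194.72] F [0.41 0.56 0.72] gw 91.1131493965503 q6 [  2.12  22.24  90.23   0.01  67.54 -93.32]
tool axes in rest (cols):
 [[-0.  0.  1.]
 [ 0.  1. -0.]
 [-1.  0. -0.]]
jaw yaw in rest deg 89.97252912090384
([358.3, 13.8], [337, 5, 41, 18, 475]) [-74.36789999 106.90621865 203.        ]
([346.3, 159.4], [329, 154, 34, 13, 319]) [ -9.76869946 107.20461072 203.        ]
([300.7, 254.3], [272, 236, 59, 32, 1467]) [ 43.40688007  87.02071697 203.        ]
```

View pics/wrist6.png

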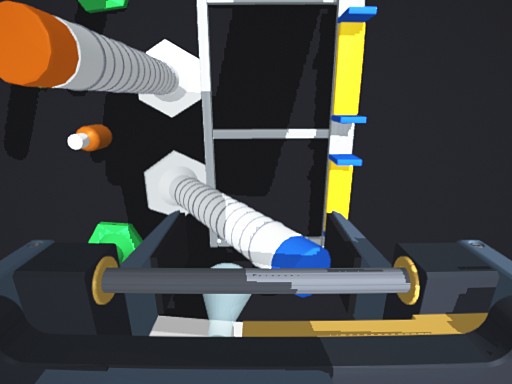

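```bash
cat > swing.py <<'E'
from h import *
s,M,p=tool(); N=18; xc=56.
P=p[:2].copy(); rows=[]
L=45.6+6.75
for i in range(N+1):
    a=np.radians(90*i/N); j=np.array([np.sin(a),np.cos(a)])
    face=108+9*i/N
    cx=16*np.cos(a)-6.75*np.sin(a)
    k=i/N
    tgt=xc+(8*(1-k)) + (-6.75)*max(0,(k-.5)*2)
    F=np.array([tgt-cx, face+6.75*np.cos(a)+16*np.sin(a)])
    T=F-L*j
    rows.append((a,T))
for i in range(N):
    a,T=rows[i]; d=rows[i+1][1]-T
    # tool y=j, tool z = (cos a,-sin a)
    print(0,round(d@[np.sin(a),np.cos(a)]/10,2),round(d@[np.cos(a),-np.sin(a)]/10,2),0.83,end=', ')
print(rows[0],rows[-1],p)
E
python3 swing.py
```

```text
0 0.21 -0.44 0.83, 0 0.2 -0.44 0.83, 0 0.2 -0.44 0.83, 0 0.19 -0.45 0.83, 0 0.19 -0.45 0.83, 0 0.18 -0.45 0.83, 0 0.18 -0.45 0.83, 0 0.17 -0.46 0.83, 0 0.17 -0.46 0.83, 0 0.11 -0.51 0.83, 0 0.1 -0.51 0.83, 0 0.09 -0.5 0.83, 0 0.08 -0.49 0.83, 0 0.07 -0.49 0.83, 0 0.06 -0.48 0.83, 0 0.05 -0.47 0.83, 0 0.05 -0.46 0.83, 0 0.04 -0.45 0.83, (np.float64(0.0), array([48. , 62.4])) (np.float64(1.5707963267948966), array([  3.65, 133.  ])) [ 48.16637737  62.41745233 194.87425857]
```

jog_arm --plan '[0, 0.2, -0.44, 0.83, 0, 0.2, -0.44, 0.83, 0, 0.2, -0.44, 0.83, 0, 0.2, -0.45, 0.83, 0, 0.2, -0.45, 0.83, 0, 0.18, -0.45, 0.83, 0, 0.18, -0.45, 0.83, 0, 0.17, -0.46, 0.83, 0, 0.17, -0.46, 0.83]'

```text
time_s: 9.13
ee_pos: [564.7, 59.9, 195.0]
ee_rot: [56.5, 90.0, 16.9]
force: [0.3, -0.3, -0.5]
gripper_width: 90.9
```

```bash
python3 st.py; python3 look.py 7; python3 - <<'E'
import cv2,numpy as np
from h import *
f=env.grab_frame('top');f=cv2.cvtColor(f,cv2.COLOR_RGB2BGR);w=cv2.imread('pics/wrist7.png');s=cv2.imread('pics/side7.png')
a=np.hstack([cv2.resize(s[130:280,190:340],(390,390)),cv2.resize(f[130:260,200:330],(390,390))]);cv2.imwrite('pics/7b.png',a)
E
```

```text
t 9.1333 rest pos [ 16.53  91.77 195.03] F [ 0.29 -0.33 -0.53] gw 90.86538904110279 q6 [  4.89  19.45  94.56   0.    65.98 -45.47]
tool axes in rest (cols):
 [[ 0.    0.71  0.71]
 [ 0.    0.71 -0.71]
 [-1.    0.    0.  ]]
jaw yaw in rest deg 44.905267023518654
```

View pics/7b.png

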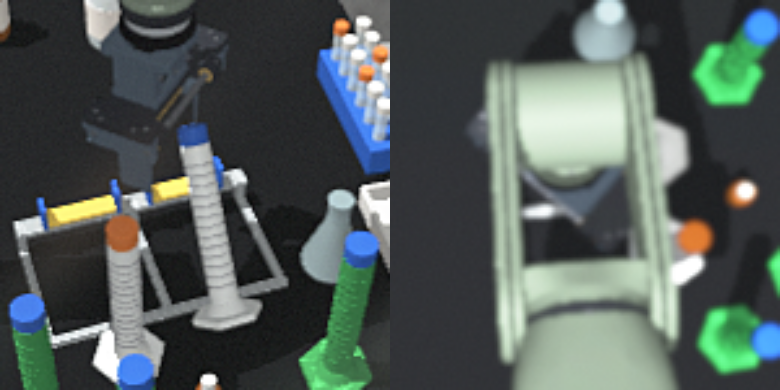

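View pics/wrist7.png

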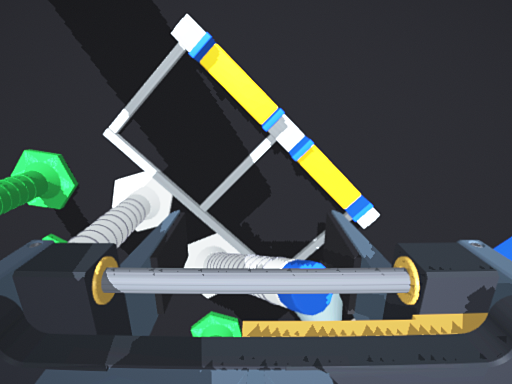

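```bash
python3 - <<'E'
from h import *
im=cv2.cvtColor(cv2.imread('pics/side7.png'),cv2.COLOR_BGR2RGB)
for b in blobs(im,(100,150,60),(125,255,255),60):
    if 220<b[0][0]<300: 
        print(b)
        for z in (190,195,200): print(rest(onz('side',*b[0],z)))
E
```

```text
([263.8, 181.4], [259, 178, 11, 8, 81])
[ 55.55841329  95.02194138 190.        ]
[ 53.82416173  90.09557191 195.        ]
[ 52.08991016  85.16920243 200.        ]
([241.9, 273.8], [235, 266, 15, 16, 179])
[ -89.37260126 -177.28600218  190.        ]
[ -90.14439671 -180.40403238  195.        ]
[ -90.91619217 -183.52206258  200.        ]
```

jog_arm --plan '[0, 0.11, -0.51, 0.83, 0, 0.1, -0.51, 0.83, 0, 0.1, -0.5, 0.83, 0, 0.1, -0.5, 0.83, 0, 0.1, -0.5, 0.83]'

```text
time_s: 9.7
ee_pos: [552.5, 81.9, 195.0]
ee_rot: [47.6, 90.0, -16.8]
force: [-0.7, 0.4, -0.5]
gripper_width: 90.7
```

```bash
python3 st.py; python3 look.py 8
```

```text
t 9.7 rest pos [  6.45 114.79 194.98] F [-0.72  0.37 -0.47] gw 90.68975397040474 q6 [  7.25  18.63  95.8   -0.01  65.55 -18.32]
tool axes in rest (cols):
 [[ 0.    0.94  0.34]
 [-0.    0.34 -0.94]
 [-1.    0.    0.  ]]
jaw yaw in rest deg 20.121169263482344
```

View pics/8.png

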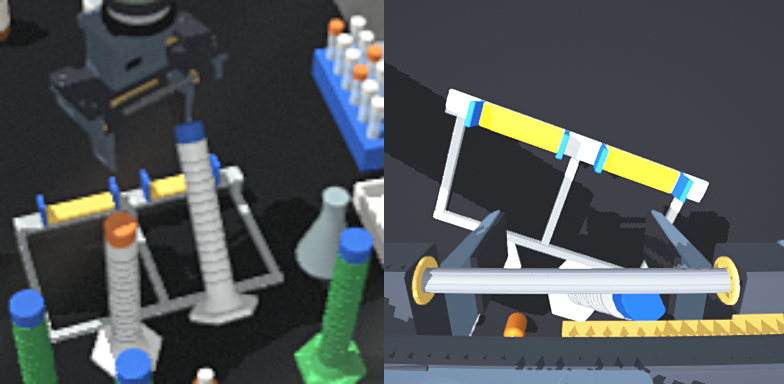

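jog_arm --plan '[0, -0.25, -0.1, 0, 0, -0.25, -0.1, 0, 0, 0.1, -0.48, 0.83, 0, 0.1, -0.47, 0.83, 0, 0.1, -0.46, 0.83, 0, 0.1, -0.45, 0.83, 0, 0, 0, 0]'

```text
time_s: 10.38
ee_pos: [544.8, 100.6, 195.0]
ee_rot: [155.6, 90.0, 71.4]
force: [0.2, 0.0, 0.7]
gripper_width: 90.8
```

```bash
python3 st.py; python3 look.py 9;  python3 - <<'E'
from h import *
im=cv2.cvtColor(cv2.imread('pics/side9.png'),cv2.COLOR_BGR2RGB)
cv2.imwrite('pics/9c.png',cv2.resize(cv2.imread('pics/side9.png')[100:240,190:330],None,fx=4,fy=4,interpolation=2))
for b in blobs(im,(100,150,60),(125,255,255),60):
    if 220<b[0][0]<300 and b[0][1]<230: 
        print(b)
        for z in (185,190,195,200): print(rest(onz('side',*b[0],z)))
E
```

```text
t 10.3833 rest pos [  0.59 134.17 194.97] F [0.2  0.04 0.65] gw 90.8070458777362 q6 [ 9.27 18.25 96.38  0.02 65.36  3.45]
tool axes in rest (cols):
 [[ 0.    1.    0.01]
 [ 0.    0.01 -1.  ]
 [-1.    0.   -0.  ]]
jaw yaw in rest deg 0.3556662622303572
([263.8, 181.1], [259, 177, 11, 9, 77])
[ 57.68879897 101.11608816 185.        ]
[ 55.95193412  96.18201489 190.        ]
[ 54.21506926  91.24794161 195.        ]
[ 52.47820441  86.31386834 200.        ]
```

View pics/9c.png

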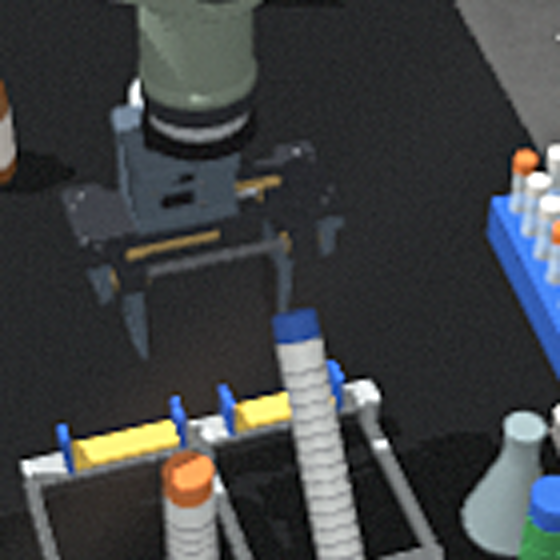

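View pics/wrist9.png

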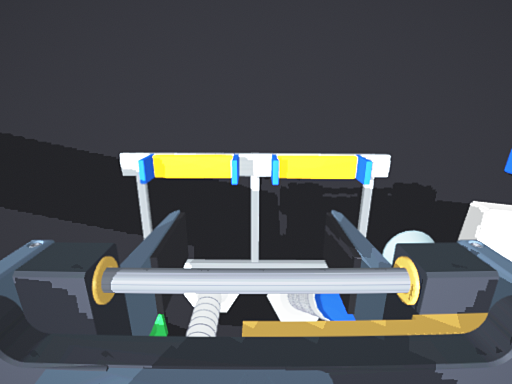

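jog_arm --plan '[0, 0.2, 0, 0, 0, 0.3, 0, 0, 0, 0.3, 0, 0, 0, 0.2, 0, 0, 0, 0, 0, 0]' --claw 7.1

```text
time_s: 10.9
ee_pos: [555.4, 101.3, 194.9]
ee_rot: [101.7, 90.0, 17.5]
force: [0.1, -0.7, 0.4]
gripper_width: 70.7
```

```bash
python3 st.py|head -1
```

```text
t 10.9 rest pos [ 11.22 133.87 194.87] F [ 0.06 -0.66  0.38] gw 70.73983741750386 q6 [ 9.17 19.16 95.01  0.   65.81  3.37]
```

jog_arm --plan '[0, 0.2, 0, 0, 0, 0.3, 0, 0, 0, 0.3, 0, 0, 0, 0.2, 0, 0, 0, 0, 0, 0]' --claw 5.1

```text
time_s: 11.32
ee_pos: [565.3, 102.5, 194.9]
ee_rot: [102.7, 90.0, 18.4]
force: [-0.3, 0.7, -0.5]
gripper_width: 50.9
```

jog_arm --plan '[0, 0.2, 0, 0, 0, 0.3, 0, 0, 0, 0.3, 0, 0, 0, 0.2, 0, 0, 0, 0, 0, 0]' --claw 3.1

```text
time_s: 11.73
ee_pos: [575.2, 103.5, 194.9]
ee_rot: [103.6, 90.0, 19.3]
force: [0.5, -0.1, -0.3]
gripper_width: 31.1
```

jog_arm --plan '[0, 0.2, 0, 0, 0, 0.3, 0, 0, 0, 0.3, 0, 0, 0, 0.2, 0, 0, 0, 0, 0, 0]' --claw 1.1

```text
time_s: 12.15
ee_pos: [585.2, 104.5, 194.9]
ee_rot: [106.7, 90.0, 22.4]
force: [-0.6, -0.4, 0.7]
gripper_width: 11.4
```

```bash
cat > look2.py <<'E'
from h import *
import sys
k=sys.argv[1]
st=env.state()
for n in ['side','wrist']:
    f=env.grab_frame(n); cv2.imwrite(f'pics/{n}{k}.png',cv2.cvtColor(f,cv2.COLOR_RGB2BGR))
    if n=='side': im=f
a=cv2.imread(f'pics/side{k}.png');b=cv2.imread(f'pics/wrist{k}.png');cv2.imwrite(f'pics/{k}.png',np.hstack([cv2.resize(a[130:260,200:330],(384,384),interpolation=2),b[:,64:464]]))
for b in blobs(im,(100,150,60),(125,255,255),20):
    if 220<b[0][0]<300 and b[0][1]<240:
        # intersect with the plane x=const? report at several z
        print(b,[rest(onz('side',*b[0],z)).round(0).tolist() for z in (80,110,140,170,190)])
E
python3 st.py; python3 look2.py 10
```

```text
t 12.15 rest pos [ 41.13 134.17 194.89] F [-0.63 -0.35  0.66] gw 11.371567129985017 q6 [ 9.01 21.76 90.98  0.   67.25  3.23]
tool axes in rest (cols):
 [[ 0.    1.    0.01]
 [ 0.    0.01 -1.  ]
 [-1.    0.   -0.  ]]
jaw yaw in rest deg 0.3203585056520922
([231.2, 110.4], [226, 107, 11, 8, 71]) [[102.0, 632.0, 80.0], [91.0, 588.0, 110.0], [80.0, 544.0, 140.0], [70.0, 499.0, 170.0], [63.0, 469.0, 190.0]]
([264.0, 181.0], [259, 177, 12, 9, 80]) [[95.0, 205.0, 80.0], [84.0, 175.0, 110.0], [74.0, 146.0, 140.0], [64.0, 116.0, 170.0], [57.0, 96.0, 190.0]]
([273.6, 194.4], [272, 190, 4, 12, 25]) [[104.0, 138.0, 80.0], [93.0, 111.0, 110.0], [82.0, 84.0, 140.0], [72.0, 56.0, 170.0], [65.0, 38.0, 190.0]]
([246.1, 200.8], [245, 196, 4, 12, 28]) [[14.0, 139.0, 80.0], [7.0, 111.0, 110.0], [-1.0, 84.0, 140.0], [-9.0, 57.0, 170.0], [-14.0, 38.0, 190.0]]
([234.1, 204.0], [232, 199, 4, 13, 26]) [[-25.0, 137.0, 80.0], [-31.0, 110.0, 110.0], [-37.0, 83.0, 140.0], [-43.0, 55.0, 170.0], [-48.0, 37.0, 190.0]]
```

View pics/10.png

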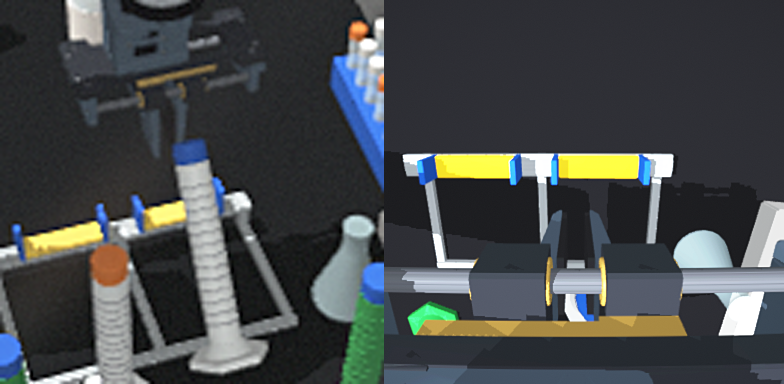

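jog_arm --plan '[0, 0.3, 0, 0, 0, 0.3, 0, 0, 0, 0.3, 0, 0, 0, 0.3, 0, 0, 0, 0.2, 0, 0, 0, 0, 0, 0]'

```text
time_s: 12.75
ee_pos: [599.1, 105.9, 194.8]
ee_rot: [101.1, 90.0, 16.8]
force: [-0.3, -0.2, 0.0]
gripper_width: 11.1
```

```bash
python3 st.py|head -1; python3 look2.py 11|grep 26
```

```text
t 12.75 rest pos [ 55.16 134.25 194.83] F [-0.32 -0.18  0.05] gw 11.149505998656926 q6 [ 8.94 22.98 89.03  0.   67.97  3.15]
([231.2, 110.4], [226, 107, 11, 8, 72]) [[102.0, 632.0, 80.0], [91.0, 588.0, 110.0], [80.0, 544.0, 140.0], [70.0, 499.0, 170.0], [63.0, 469.0, 190.0]]
([264.0, 180.8], [259, 177, 11, 9, 75]) [[95.0, 206.0, 80.0], [85.0, 176.0, 110.0], [74.0, 147.0, 140.0], [64.0, 117.0, 170.0], [57.0, 97.0, 190.0]]
```

View pics/11.png

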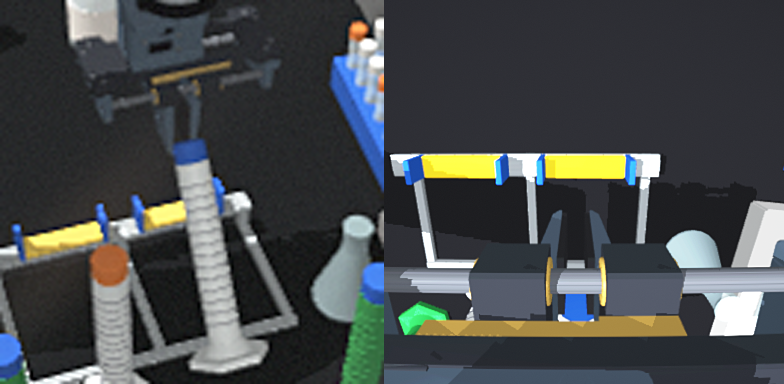

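jog_arm --plan '[0.4, 0, 0, 0, 0.4, 0, 0, 0, 0.4, 0, 0, 0, 0.4, 0, 0, 0, 0.4, 0, -0.1, 0, 0.2, 0, -0.2, 0, 0.2, 0, -0.3, 0, 0.2, 0, -0.3, 0, 0.2, 0, -0.3, 0, 0.2, 0, -0.3, 0, 0.2, 0, -0.3, 0, 0.2, 0, -0.3, 0]'

```text
time_s: 13.85
ee_pos: [596.5, 127.2, 160.8]
ee_rot: [134.9, 90.0, 50.7]
force: [-0.4, -0.2, -0.4]
gripper_width: 11.0
```

```bash
python3 st.py|head -1; python3 look2.py 12|grep '\[\[2[67]'
```

```text
t 13.85 rest pos [ 54.53 155.68 160.82] F [-0.38 -0.2  -0.39] gw 10.98068327191831 q6 [10.95 24.64 91.57  0.01 63.79  5.16]
```

```bash
python3 look2.py 12|head -3
```

```text
([231.3, 110.4], [227, 107, 10, 8, 70]) [[102.0, 632.0, 80.0], [91.0, 588.0, 110.0], [81.0, 543.0, 140.0], [70.0, 499.0, 170.0], [63.0, 469.0, 190.0]]
([260.9, 179.3], [256, 176, 11, 8, 64]) [[88.0, 216.0, 80.0], [78.0, 186.0, 110.0], [68.0, 156.0, 140.0], [57.0, 126.0, 170.0], [51.0, 106.0, 190.0]]
([273.4, 194.3], [272, 190, 4, 12, 28]) [[104.0, 139.0, 80.0], [93.0, 112.0, 110.0], [82.0, 84.0, 140.0], [71.0, 57.0, 170.0], [64.0, 39.0, 190.0]]
```

View pics/12.png

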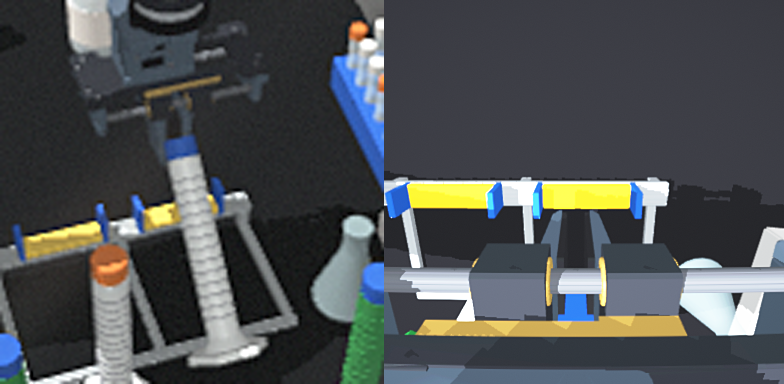

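jog_arm --plan '[0.3, 0, -0.37, 0, 0.3, 0, -0.37, 0, 0.3, 0, -0.37, 0, 0.3, 0, -0.37, 0, 0.3, 0, -0.37, 0, 0.3, 0, -0.37, 0, 0.35, 0, -0.3, 0, 0.35, 0, -0.3, 0, 0.35, 0, -0.3, 0, 0.35, 0, -0.3, 0, 0.35, 0, -0.3, 0, 0.2, 0, 0, 0]'

```text
time_s: 15.05
ee_pos: [592.5, 164.4, 122.9]
ee_rot: [-142.4, 90.0, 133.4]
force: [0.6, 1.6, 1.4]
gripper_width: 11.2
```

```bash
python3 st.py|head -1;  python3 look2.py 13|head -3
```

```text
t 15.05 rest pos [ 54.16 193.17 122.91] F [0.59 1.56 1.39] gw 11.214323485521161 q6 [14.42 27.02 93.58  0.04 59.42  8.6 ]
([231.3, 110.5], [227, 107, 10, 8, 71]) [[102.0, 632.0, 80.0], [91.0, 587.0, 110.0], [81.0, 543.0, 140.0], [70.0, 498.0, 170.0], [63.0, 469.0, 190.0]]
([256.3, 179.4], [252, 176, 10, 8, 53]) [[74.0, 220.0, 80.0], [64.0, 190.0, 110.0], [54.0, 160.0, 140.0], [44.0, 129.0, 170.0], [38.0, 109.0, 190.0]]
([273.4, 194.3], [272, 190, 4, 12, 28]) [[104.0, 139.0, 80.0], [93.0, 112.0, 110.0], [82.0, 84.0, 140.0], [71.0, 57.0, 170.0], [64.0, 39.0, 190.0]]
```

View pics/13.png

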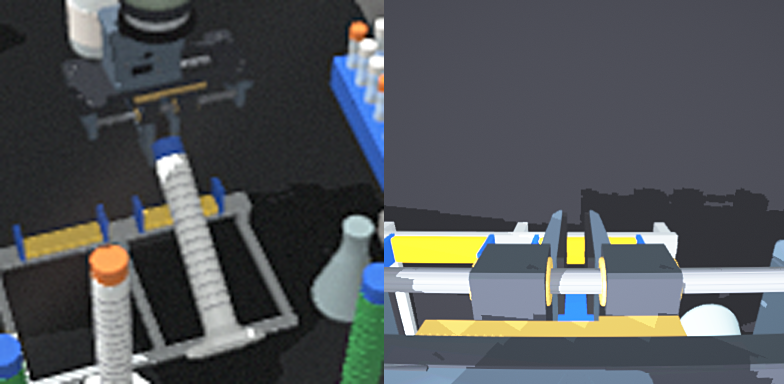

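jog_arm --plan '[0.25, 0, -0.25, 0, 0.25, 0, -0.25, 0, 0.25, 0, -0.25, 0, 0.25, 0, -0.25, 0, 0.3, 0, -0.2, 0, 0.3, 0, -0.2, 0, 0.3, 0, -0.2, 0, 0.3, 0, -0.2, 0, 0.3, 0, -0.15, 0, 0.3, 0, -0.15, 0, 0.3, 0, -0.15, 0, 0, 0, 0, 0]'

```text
time_s: 16.15
ee_pos: [590.1, 186.3, 91.7]
ee_rot: [-89.2, 89.9, -173.4]
force: [0.0, 0.5, 0.1]
gripper_width: 11.4
```

```bash
python3 st.py|head -1;  python3 look2.py 14|head -3
```

```text
t 16.15 rest pos [ 53.8  215.19  91.7 ] F [0.04 0.47 0.06] gw 11.358206804634202 q6 [16.45 29.13 95.01  0.01 55.92 10.65]
([230.3, 112.2], [226, 110, 10, 5, 33]) [[95.0, 621.0, 80.0], [85.0, 577.0, 110.0], [74.0, 533.0, 140.0], [64.0, 489.0, 170.0], [57.0, 460.0, 190.0]]
([253.3, 182.4], [249, 180, 10, 7, 40]) [[60.0, 209.0, 80.0], [51.0, 180.0, 110.0], [42.0, 150.0, 140.0], [32.0, 120.0, 170.0], [26.0, 100.0, 190.0]]
([273.3, 194.3], [271, 190, 5, 12, 29]) [[103.0, 139.0, 80.0], [92.0, 112.0, 110.0], [82.0, 84.0, 140.0], [71.0, 57.0, 170.0], [64.0, 39.0, 190.0]]
```

View pics/14.png

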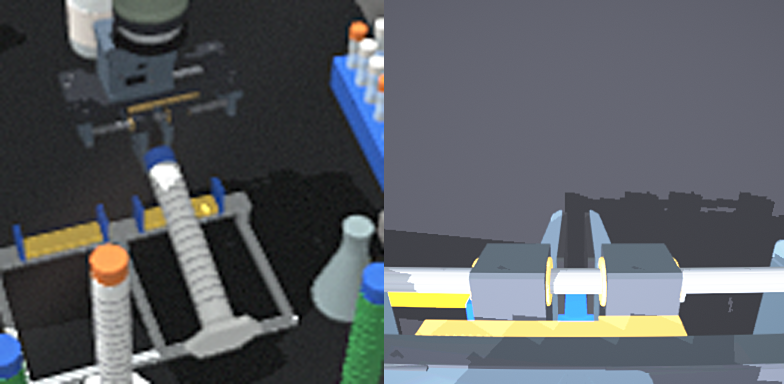

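jog_arm --plan '[0.2, 0, -0.12, 0, 0.2, 0, -0.12, 0, 0.2, 0, -0.12, 0, 0.2, 0, -0.12, 0, 0.2, 0, -0.1, 0, 0.2, 0, -0.1, 0, 0.2, 0, -0.1, 0, 0.2, 0, -0.1, 0, 0.2, 0, -0.1, 0, 0.1, 0, -0.1, 0, 0.1, 0, -0.1, 0, 0, 0, -0.1, 0]'

```text
time_s: 17.25
ee_pos: [589.1, 198.9, 72.2]
ee_rot: [-83.8, 90.0, -168.0]
force: [-0.1, 0.2, -0.3]
gripper_width: 10.7
```

```bash
python3 st.py|head -1;  python3 look2.py 15|head -3
```

```text
t 17.25 rest pos [ 53.99 227.81  72.24] F [-0.08  0.23 -0.25] gw 10.652893495202857 q6 [17.6  30.53 95.77  0.   53.72 11.81]
([252.7, 184.5], [249, 182, 10, 7, 39]) [[55.0, 201.0, 80.0], [46.0, 171.0, 110.0], [37.0, 142.0, 140.0], [28.0, 112.0, 170.0], [22.0, 93.0, 190.0]]
([273.2, 194.1], [271, 190, 5, 12, 31]) [[103.0, 140.0, 80.0], [92.0, 113.0, 110.0], [82.0, 85.0, 140.0], [71.0, 58.0, 170.0], [64.0, 40.0, 190.0]]
([246.5, 201.5], [245, 197, 4, 12, 22]) [[15.0, 135.0, 80.0], [7.0, 108.0, 110.0], [-1.0, 81.0, 140.0], [-8.0, 54.0, 170.0], [-14.0, 36.0, 190.0]]
```

View pics/15.png

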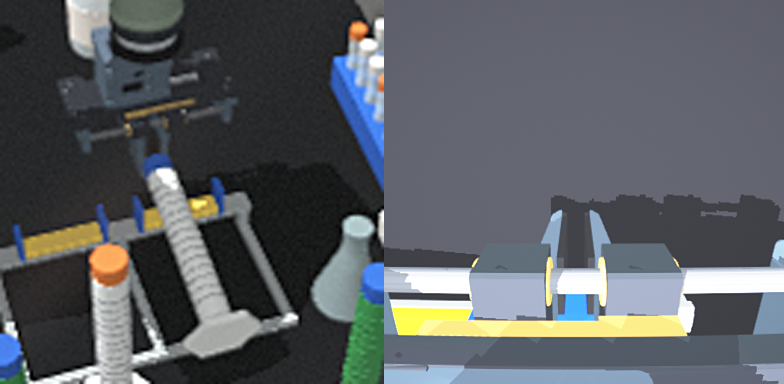

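jog_arm --plan '[0, 0, -0.1, 0, 0, 0, -0.1, 0, 0, 0, -0.1, 0, 0, 0, -0.1, 0, 0, 0, -0.1, 0, 0, 0, -0.1, 0, 0, 0, -0.1, 0, 0, 0, -0.1, 0, 0, 0, -0.1, 0, 0, 0, -0.1, 0, 0, 0, -0.1, 0, 0, 0, -0.1, 0]'

```text
time_s: 18.35
ee_pos: [588.0, 210.9, 72.5]
ee_rot: [164.3, 90.0, 80.0]
force: [0.1, 0.1, 0.8]
gripper_width: 11.0
```

```bash
python3 st.py|head -1;  python3 look2.py 16|head -3
```

```text
t 18.35 rest pos [ 54.03 239.87  72.45] F [0.07 0.07 0.79] gw 10.977808811939875 q6 [18.68 30.72 95.35  0.   53.92 12.89]
([230.1, 112.8], [227, 111, 8, 4, 22]) [[93.0, 617.0, 80.0], [83.0, 573.0, 110.0], [72.0, 529.0, 140.0], [62.0, 486.0, 170.0], [55.0, 456.0, 190.0]]
([252.6, 184.5], [249, 182, 10, 8, 40]) [[55.0, 201.0, 80.0], [46.0, 171.0, 110.0], [37.0, 142.0, 140.0], [28.0, 113.0, 170.0], [22.0, 93.0, 190.0]]
([273.2, 194.1], [271, 190, 5, 12, 31]) [[103.0, 140.0, 80.0], [92.0, 113.0, 110.0], [82.0, 85.0, 140.0], [71.0, 58.0, 170.0], [64.0, 40.0, 190.0]]
```

View pics/16.png

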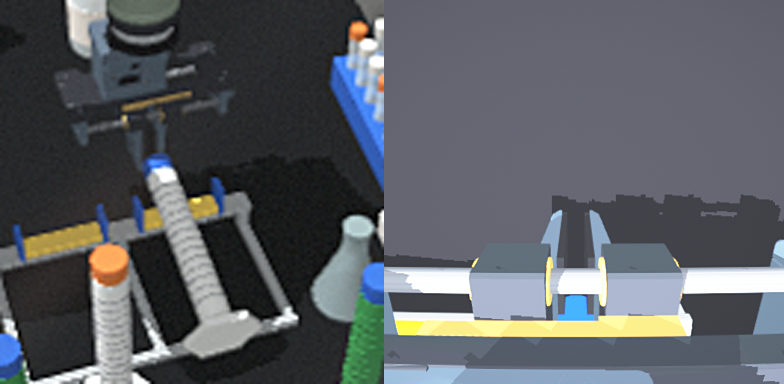

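jog_arm --plan '[0, 0, -0.5, 0, 0, 0, -1, 0, 0, 0, -1.5, 0, 0, 0, -2, 0, 0, 0, -2, 0, -1, 0, -2, 0, -3, 0, -2, 0, -3, 0, -2, 0, -3, 0, -2, 0, -3, 0, 0, 0, -3, 0, 0, 0, 0, 0, 0, 0]'

```text
time_s: 19.45
ee_pos: [574.6, 363.7, 240.0]
ee_rot: [117.7, 89.2, 33.6]
force: [0.1, 0.4, 1.0]
gripper_width: 11.1
```

```bash
python3 st.py|head -1; python3 - <<'E'
from h import *
ims={}
for n in ['side','top']:
    ims[n]=env.grab_frame(n);cv2.imwrite(f'pics/{n}20.png',cv2.cvtColor(ims[n],cv2.COLOR_RGB2BGR))
    print(n,[b for b in blobs(ims[n],(100,130,50),(125,255,255),20) if 200<b[0][0]<330 and 130<b[0][1]<280])
a=cv2.cvtColor(np.hstack([cv2.resize(ims['side'][130:280,190:340],(390,390),interpolation=2),cv2.resize(ims['top'][130:260,200:330],(390,390),interpolation=2)]),cv2.COLOR_RGB2BGR);cv2.imwrite('pics/20.png',a)
E
```

```text
t 19.45 rest pos [ 55.25 393.25 239.96] F [0.07 0.42 0.97] gw 11.056388468039309 q6 [31.35 27.58 74.84  0.03 76.82 25.45]
side [([329.9, 177.9], [312, 148, 40, 49, 658]), ([252.3, 184.6], [248, 182, 11, 8, 48]), ([273.2, 194.5], [271, 190, 5, 12, 38]), ([246.2, 201.2], [245, 196, 4, 13, 29]), ([234.3, 204.3], [233, 199, 4, 13, 27]), ([205.7, 210.4], [204, 206, 4, 12, 28]), ([328.3, 225.5], [322, 219, 14, 14, 155]), ([241.7, 273.7], [235, 266, 15, 16, 183])]
top [([323.7, 138.3], [318, 132, 13, 13, 131]), ([225.0, 183.2], [222, 178, 7, 11, 67]), ([326.4, 243.0], [320, 237, 13, 13, 131])]
```

View pics/20.png

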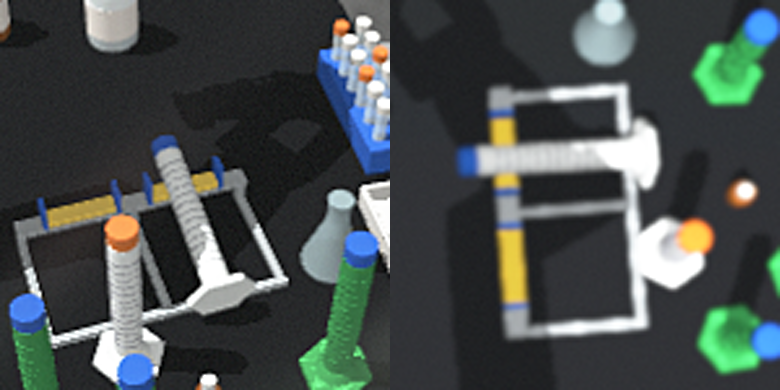

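```bash
python3 - <<'E'
from h import *
print('cap',rest(onz('top',225,183.2,80)),'cap end',rest(onz('top',222,183.5,75)),'foot',rest(onz('top',200+(660-390)/3,181.5,38)))
print('orange cap',rest(onz('top',200+(695-390)/3,130+237/3,217)), rest(onz('top',301.8,208.4,217)))
print(env.state()['force'])
print(env.job_done())
E
```

```text
cap [ 54.17555591 193.58647592  80.        ] cap end [ 54.65840727 204.11020141  75.        ] foot [ 50.56311408 -31.49226443  38.        ]
orange cap [-61.05286071 -37.03441287 217.        ] [-59.29868787 -37.5922337  217.        ]
[ 0.78075526  0.30226578 -1.31795615]
the job is handed in; nothing more can be done
None
```

The blue-stoppered cylinder is lying in its lane, with its tube across the yellow pad and its foot at the stop strip. I handed the job in at about 19.5 s; no verdict comes back, so success is my reading of the last pictures.

I pushed it over the strip with one finger. Past the balance point it leaned on the other finger, and I turned the hand a quarter turn so that both fingertips held the stopper's front edge. I let it down at a slow, controlled rate until it rested on the pad. It was never gripped or lifted, and measured tool forces stayed within about 2 N.

- **Resting on the pad:** when I drew the fingers back 12 mm, the stopper did not move.
- **Stopper end:** it measures x ≈ 54 mm, y ≈ 204 mm in the rest frame, between the cheeks and beyond the pad.
- **Orange cylinder:** its stopper is about where it started, to within roughly 2 mm, and it is still standing. The vial and flask look unmoved; I did not measure the other bystanders.
- **Hand:** clear, about 190 mm beyond the stopper.

**The one doubtful check is the foot.** Read from its outermost pixels in the top view, its y came out near −31 mm, close to the −35 mm limit. Working back from the stopper end and the known length gives about −11 mm. The edge reading is the rougher of the two, because the height of that edge is uncertain. I handed in with that difference unresolved. I also saw the rest frame I used sit about 3 mm and 1° off in the wrist view.

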